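# Hang the feed-water cans on the boiler's hook

## Task

Hang the two flat tinplate feed-water cans by their loop handles on the long middle hook of the rail, in front of the copper boiler that already hangs there: the larger can first, next to the boiler, then the smaller can in front of it. Let both hang free and still, and leave the boiler hanging and the other parts on the desk where they are.

Things in the scene. Friction and masses are not known exactly. Their poses are not given: they have to be found in the camera images.
- hook_rail: Fixed hook rail: steel bar 400 mm along y, top 233 mm above the desk, on posts at y = +-190 mm. Origin: on the desk under the bar's middle; z up. The long hook is an 8 mm round rod from the bar's middle straight and level along -x to x = -185 mm, its top 225 mm above the desk; then it turns up to its tip. Two short hooks (36 mm long, y = +-152 mm) are not used. Nothing stands above the bar.
- hook_tip (a point): Centre of the rounded end of the long hook's upturned tip, at x = -200 mm, y = 0, z = 237 mm in the rail's frame; the metal reaches 4 mm beyond it all round (highest point 241 mm above the desk).
- boiler (a joint): Swing of the hanging copper boiler about its handle (rad, 0 = straight down; swings freely when pushed). A cylinder 58 mm thick, 130 mm long along the rail's y, 115 to 173 mm above the desk (fittings to 181); front at x = -75 mm in the rail's frame. Its brass loop stays on the hook at x = -45 mm, standing 5 mm above the rod.
- large_can_loop (a point): Larger loose can: 100 mm wide, 34 thick, 75 high plus loop; 0.17-0.35 kg. Loop: stiff upright arch on the middle of the top, 5 mm strap, 12 mm deep (x), 44 mm wide outside (y), 34 inside, 54 mm high inside; a filler cap 6 mm high lies under it. Point: centre of the opening, 27 mm above the can's top and 27 below the top bar's underside. x along the opening, y along the width, z up.
- small_can_loop (a point): Smaller loose can: 68 mm wide, 28 thick, 50 high plus loop; 0.1-0.21 kg. Loop: stiff upright arch on the middle of the top, 5 mm strap, 12 mm deep (x), 44 mm wide outside (y), 34 inside, 54 mm high inside; a filler cap 6 mm high lies under it. Point: centre of the opening, 27 mm above the can's top and 27 below the top bar's underside. x along the opening, y along the width, z up.
- large_can: The larger can: flat-sided tinplate, alike front and back, standing on the desk; origin at the centre of its underside, 102 mm below its loop's centre; same axes.
- small_can: The smaller can: flat-sided tinplate, alike front and back, standing on the desk; origin at the centre of its underside, 77 mm below its loop's centre; same axes.
- chimney: Bystander: tinplate chimney stack, 112 mm tall, 48 mm foot, standing; origin under its centre.
- gauge: Bystander: nickel pressure gauge lying flat, 52 mm across, 18 mm high, with a 22 mm stem; origin under its centre.
- union: Bystander: hexagonal brass union standing, 26 mm across flats, 28 mm high; origin under its centre.
- axle: Bystander: black iron axle lying along its x, 130 mm long, 18 mm high; origin under its centre.
Things that resemble listed ones, but are neither listed nor needed, are in the scene too. Leave any pink look-alike of the large_can alone.

How it is judged:
By the outcome, as a careful person would: the job done as asked, in the order asked, and still so for the second after the job is handed in, with the robot touching nothing.
It also fails if it takes over 58 s, if anything falls off the work surface, if the arm or the gripper's body presses on something with over 40 N, if the wrist force passes 120 N, or if a joint passes its speed limit or range.

## Robot

A 7-joint arm with a two-finger parallel gripper is mounted at the origin on the work surface. World frame = base frame: x ahead of the robot, y to its left, z up, the work surface at z = 0. Lengths are in m, angles in degrees, forces in N, time in s.
With the tool pointing down it reaches from about 0.4 to 0.85 m from the base axis. Payload 6.9 kg.
Tool frame: the origin (TCP) lies midway between the tips of the shut fingers; the grasp point (between the pads) lies 19 mm behind it; z points along the fingers, y is the direction in which the jaws open and shut (so a half turn about z gives the same grasp; the last joint's range is limited). The gripper opens to 85 mm and grips with 20 to 120 N. Pads are 22 mm wide; open, the fingers measure 114 mm over their backs; the gripper's body (76 mm by 85 mm) begins 54 mm behind the grasp point. The pads swing forward as they close: fully open they stand 13 mm farther back than shut.
Start: joints at [79.326, 29.078, -13.613, 85.955, 7.202, 65.827, -8.869], TCP at [0.18, -0.599, 0.231] pointing down, gripper open.
Joint ranges: [-176.47, 176.47], [-13.61, 117.27], [-81.72, 77.17], [0.22, 143.17], [-87.28, 267.28], [10, 112.55], [-165.47, 165.47]. Speed limits (degrees/s): [136.94, 136.94, 180, 180, 180, 180, 180].

## Interface

Orientations are given as a 3x3 rotation matrix whose columns are the frame's x, y, z axes.
In Python, from cell import r gives the robot as it stands.
- The arm moves only by the shell command python3 -m jog 'ROWS' [FORCE]. ROWS is JSON, a list that holds one entry, the list of rows, each a list of 7 numbers: the turn, a rotation vector about the world's x, y, z in degrees, then the shift along the world's x, y, z in mm, then the closure in counts, from 0 (fully open) to 255 (shut). A call has 1 to 5 rows; each row shifts and turns the pose as measured when the row begins; what a row does not reach is not made up. A row lasts 1/12 s, in which the tool goes at most 41.7 mm and 7.16 degrees, less where a joint would pass 70% of its speed; a pose out of reach is approached as far as the arm can. A call is refused whole if a number of a shift passes 41.7 or a number of a turn 7.16, either way. A call with a gripper value outside its range is refused whole. The fingers move at their own pace and stop on an object; FORCE is the grip in N (left out, the last holds). Time passes only in rows, so rows that do not move let the fingers close. It gives the time, the measured TCP pose, the force and the opening at its end, in the units of the state.
- r.state(): the state, without advancing time (a new reading comes with each control period).
- r.capture(name): name is "scene" or "top" or "wrist"; returns a dict with "pixels" (480x640x3 uint8, red, green, blue), "camera_matrix" (3x3 intrinsics, pixels), "distortion" ([k1, k2, p1, p2, k3] as OpenCV has them; the pictures are not rectified), "cam_to_world" (4x4, takes a point from camera to world coordinates). Camera axes: x right, y down, z forward; pixel columns grow to the right and rows downward; lengths in m; the calibration is good to about 2 mm. A picture is of the moment at which its call begins. There is no depth.
- r.hand_in(): hands the job in, once; it reports no verdict.
The state is a dict: "time": time; "qpos": joint angles; "qvel": joint speeds; "joint_efforts": joint torques, N m; "eef_pos": TCP position; "orientation": TCP orientation; "ft_force": force on the tool from outside, world axes, zero at the start; "wrist_torque": the same for the moment, N m; "finger_gap": opening from 0.0 (shut) to 1.0 (fully open).
Only numpy, scipy, OpenCV 4.12 (cv2) and the standard library are available. Lean on these libraries where they do the work, as an engineer would, in place of code of your own. Each camera call takes 0.05 s, during which the arm holds its last target. There are 200 camera calls.

## Working session

There is one attempt and no reset: what is moved stays moved. The work goes in short steps, Python scripts to look and compute and a shell command to move; the robot and the scene stay as the last step left them, time stands still between calls to the robot, and variables do not carry over. Pictures are saved under pics/ and viewed, about 8 in all and at most 12, crops included, and the job is handed in when it is done.

```bash
ls; mkdir -p pics; cat > h.py <<'E'
import numpy as np, cv2
from cell import r
def cap(n,f=None):
    d=r.capture(n)
    if f: cv2.imwrite('pics/'+f,d['pixels'][:,:,::-1])
    return d
def proj(d,P):
    T=np.linalg.inv(np.array(d['cam_to_world'])); P=np.atleast_2d(P).astype(float)
    R=cv2.Rodrigues(T[:3,:3])[0]
    return cv2.projectPoints(P,R,T[:3,3],np.array(d['camera_matrix']),np.array(d['distortion'],float))[0][:,0]
def ray(d,uv):
    u=cv2.undistortPoints(np.array(uv,float).reshape(-1,1,2),np.array(d['camera_matrix']),np.array(d['distortion'],float))[:,0]
    T=np.array(d['cam_to_world']); v=np.c_[u,np.ones(len(u))]@T[:3,:3].T
    return T[:3,3],v
def onz(d,uv,z):
    o,v=ray(d,uv); return o+v*((z-o[2])/v[:,2])[:,None]
def tri(d1,u1,d2,u2):
    o1,v1=ray(d1,[u1]);o2,v2=ray(d2,[u2]);v1=v1[0];v2=v2[0]
    s=np.linalg.lstsq(np.c_[v1,-v2],o2-o1,rcond=None)[0]
    a=o1+s[0]*v1;b=o2+s[1]*v2
    return (a+b)/2,np.linalg.norm(a-b)
E
python3 - <<'E'
from h import *
import pickle
a=cap('scene');b=cap('top');c=cap('wrist')
pickle.dump((a,b,c),open('p0.pkl','wb'))
im=np.hstack([a['pixels'],b['pixels']]);
cv2.imwrite('pics/s0.png',a['pixels'][:,:,::-1]);cv2.imwrite('pics/t0.png',b['pixels'][:,:,::-1])
for d in(a,b,c):print(np.round(d['cam_to_world'],3).tolist())
print(r.state())
E
```

```text
pics
[[0.797, 0.449, -0.404, 1.055], [0.604, -0.606, 0.518, -0.641], [-0.013, -0.657, -0.754, 1.075], [0.0, 0.0, 0.0, 1.0]]
[[0.025, -0.999, 0.031, 0.503], [-1.0, -0.024, 0.007, -0.008], [-0.006, -0.031, -1.0, 1.357], [0.0, 0.0, 0.0, 1.0]]
[[0.287, -0.919, -0.272, 0.249], [-0.958, -0.276, -0.08, -0.578], [-0.001, 0.283, -0.959, 0.374], [0.0, 0.0, 0.0, 1.0]]
{'time': 0.15, 'qpos': array([ 79.32687983,  29.11429895, -13.6095106 ,  85.99641363,
         7.20035341,  65.82769634,  -8.86807679]), 'qvel': array([-0.01283392, -0.07895585, -0.01405349, -0.24113497,  0.09882248,
       -0.00356002, -0.03501107]), 'joint_efforts': array([-2.51021411e-03, -6.21012211e+01, -2.18968190e+00, -2.49837917e+01,
        1.25703236e-02,  9.10360774e-03, -3.42388364e-05]), 'eef_pos': array([ 0.17961218, -0.59822198,  0.23062575]), 'orientation': array([[ 9.57730537e-01,  2.87666566e-01, -4.05703933e-04],
       [ 2.87666852e-01, -9.57729606e-01,  1.33568993e-03],
       [-4.32133206e-06, -1.39593861e-03, -9.99999026e-01]]), 'ft_force': array([ 0.72901916, -0.42227443,  0.18058531]), 'wrist_torque': array([ 0.0040064 ,  0.04099522, -0.0084068 ]), 'finger_gap': 0.9966143655320003}
```

View pics/s0.png

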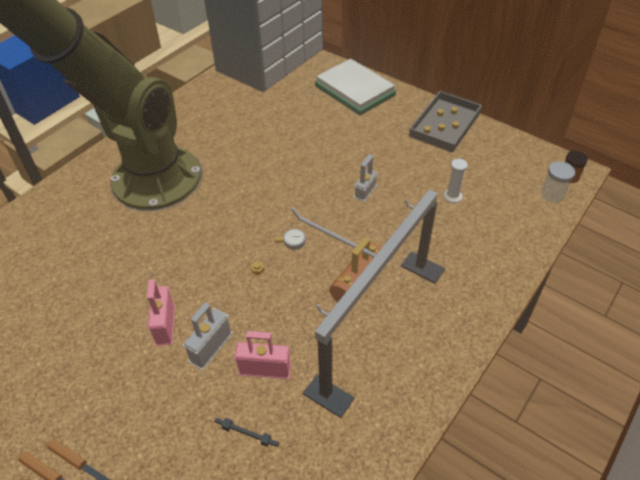

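View pics/t0.png

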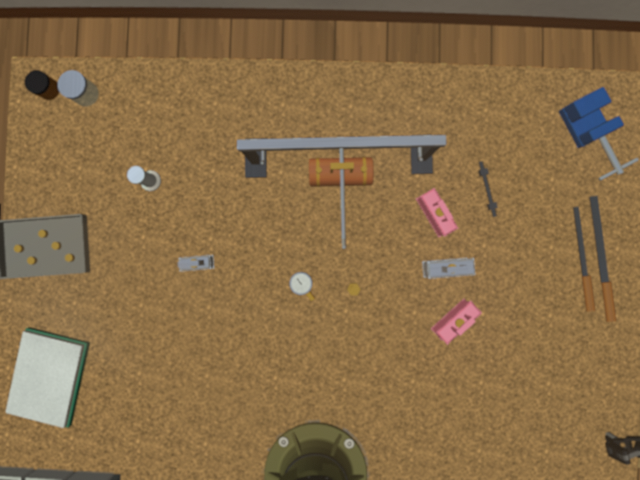

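The scene image shows two grey cans (scene (208,335) and (366,180); top (450,268) and (195,263)) and two pink look-alikes (top (438,212) and (457,322)). The larger grey can at top (450,268) and the smaller at top (195,263) fit the description, since the pink ones are to be left alone. Next I'll measure both and confirm them in a crop.

```bash
python3 - <<'E'
from h import *
import pickle
a,b,c=pickle.load(open('p0.pkl','rb'))
t=b['pixels'];s=a['pixels']
f=lambda im,x,y,w,h,k:cv2.resize(im[y:y+h,x:x+w,::-1],None,fx=k,fy=k,interpolation=cv2.INTER_CUBIC)
L=f(t,400,230,100,75,4);S=f(t,155,230,100,75,4);H=f(t,290,130,100,130,4)
L2=f(s,160,290,100,75,4);S2=f(s,325,145,100,75,4)
o=np.vstack([np.hstack([L,S]),np.hstack([L2,S2])]);cv2.imwrite('pics/crop.png',o)
hsv=cv2.cvtColor(t,cv2.COLOR_RGB2HSV)
for nm,(x,y,w,h),z in(('L',(415,250,70,36),.075),('S',(170,248,50,30),.05)):
    m=(hsv[y:y+h,x:x+w,1]<70).astype(np.uint8)
    cs=max(cv2.findContours(m,0,1)[0],key=cv2.contourArea)
    bx=cv2.boxPoints(cv2.minAreaRect(cs))+[x,y]
    print(nm,np.round(bx,1).tolist());print(np.round(onz(b,bx,z),4).tolist())
print('tip',onz(b,[(344,246)],.237),'root',onz(b,[(341.5,152)],.225))
print('bar ends',onz(b,[(237,146),(445,141)],.233))
E
```

```text
L [[421.5, 260.5], [473.8, 256.7], [475.1, 275.1], [422.8, 278.8]]
[[0.4891, -0.2189, 0.075], [0.4998, -0.3322, 0.075], [0.4603, -0.3358, 0.075], [0.4496, -0.2225, 0.075]]
S [[176.4, 257.2], [213.0, 254.2], [214.2, 268.3], [177.6, 271.4]]
[[0.4825, 0.3174, 0.05], [0.4913, 0.2363, 0.05], [0.4602, 0.2328, 0.05], [0.4514, 0.3138, 0.05]]
tip [[ 0.51452696 -0.04545583  0.237     ]] root [[ 0.69441907 -0.03693537  0.225     ]]
bar ends [[ 0.70010871  0.16266144  0.233     ]
 [ 0.71934114 -0.23366602  0.233     ]]
```

View pics/crop.png

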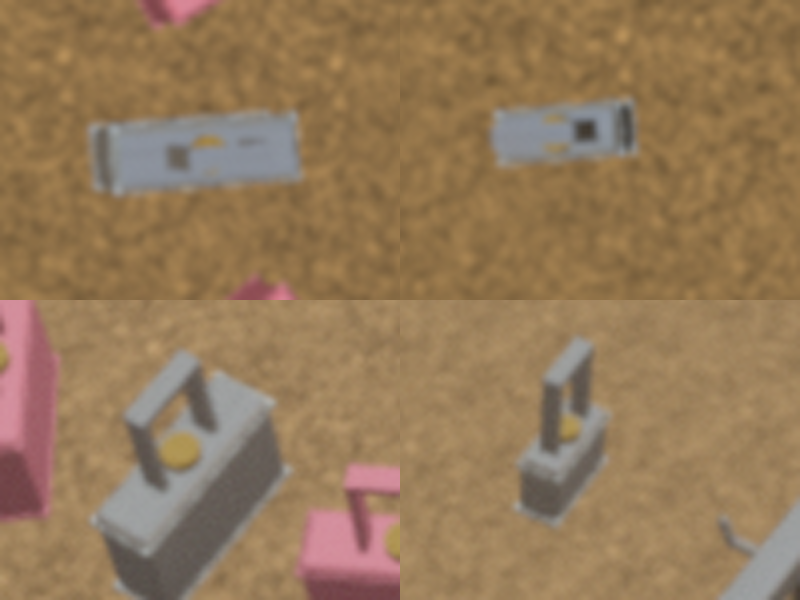

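The crop confirms both targets: the large grey can's top is centred at about top (452,268), and the small grey can's at about (194,263). I'll move above the large can.

```bash
python3 -m jog '[[[0,0,-2,33,35,2,0],[0,0,-2,33,35,2,0],[0,0,-2,33,35,2,0],[0,0,-2,33,35,2,0],[0,0,-2,33,35,2,0]]]' 30; python3 -m jog '[[[0,0,-1,33,35,2,0],[0,0,-1,33,35,2,0],[0,0,-1,33,35,2,0],[0,0,0,33,35,2,0],[0,0,0,0,0,0,0]]]'
python3 - <<'E'
from h import *
import pickle
a,b,c=pickle.load(open('p0.pkl','rb'))
print(onz(b,[(451.7,268)],.075),onz(b,[(194.4,263.1)],.05))
d=cap('wrist','w1.png');pickle.dump(d,open('w1.pkl','wb'))
print(r.state()['eef_pos'],r.state()['orientation'][:,1])
E
```

```text
time: 0.57
eef_pos: [0.3186, -0.4442, 0.2363]
orientation: [[0.996, 0.09, -0.007], [0.09, -0.996, 0.003], [-0.007, -0.003, -1.0]]
ft_force: [0.2, 0.2, -0.1]
finger_gap: 1.0
time: 0.98
eef_pos: [0.4381, -0.3134, 0.2435]
orientation: [[0.999, 0.043, -0.004], [0.043, -0.999, 0.007], [-0.004, -0.007, -1.0]]
ft_force: [0.5, -0.1, 1.2]
finger_gap: 1.002
[[ 0.47433683 -0.28453639  0.075     ]] [[0.47058026 0.27702858 0.05      ]]
[ 0.43540188 -0.31651635  0.2432344 ] [ 0.04028302 -0.99917178 -0.00574764]
```

View pics/w1.png

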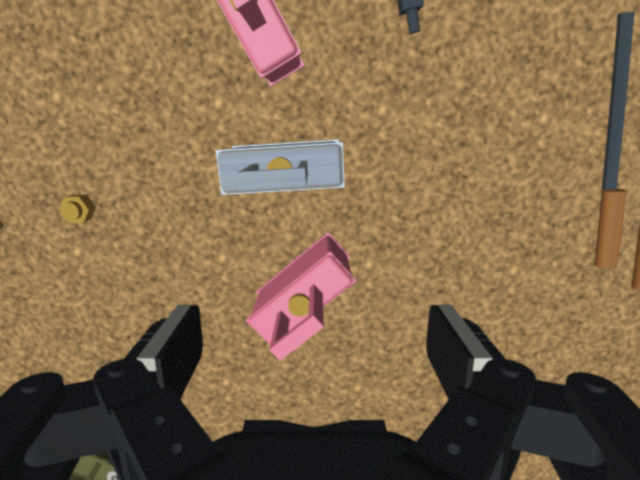

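The wrist view shows the large grey can's top face, with corners near (217,150), (342,141), (344,187) and (222,194). Its loop bar is at around (273,178).

```bash
python3 - <<'E'
from h import *
import pickle
d=pickle.load(open('w1.pkl','rb'))
p=d['pixels'];h=cv2.cvtColor(p,cv2.COLOR_RGB2HSV)[130:205,205:355]
m=((h[...,1]<75)).astype(np.uint8)
cs=max(cv2.findContours(m,0,1)[0],key=cv2.contourArea);bx=cv2.boxPoints(cv2.minAreaRect(cs))+[205,130]
print(bx)
for q in(bx,np.array([(217,151),(342,142.5),(344,187),(222,194)])):
    P=onz(d,q,.075);print(P.mean(0),np.round(P[:,:2],4).tolist())
s=r.state();y=s['orientation'][:,1];print(s['eef_pos'],np.degrees(np.arctan2(y[1],y[0])))
E
```

```text
[[214.50683594 145.45153618]
 [342.71470642 138.05491447]
 [345.58422852 187.79320526]
 [217.37635803 195.18982697]]
[ 0.47786205 -0.28342042  0.075     ] [[0.4926, -0.2314], [0.5025, -0.3324], [0.4634, -0.3372], [0.4529, -0.2326]]
[ 0.47638427 -0.28442607  0.075     ] [[0.4884, -0.2333], [0.4991, -0.3321], [0.464, -0.3359], [0.454, -0.2364]]
[ 0.43540188 -0.31651635  0.2432344 ] -87.69129032315213
```

```bash
python3 -m jog '[[[0,0,2,20,16,0,0],[0,0,2,20,16,0,0],[0,0,0,0,0,-30,0],[0,0,0,0,0,-30,0],[0,0,0,0,0,0,0]]]'
```

```text
time: 1.45
eef_pos: [0.4761, -0.2857, 0.1825]
orientation: [[0.994, 0.113, -0.005], [0.113, -0.994, 0.001], [-0.005, -0.002, -1.0]]
ft_force: [-0.2, 1.0, -0.1]
finger_gap: 1.004
```

```bash
python3 -m jog '[[[0,0,0,0,0,-35,0],[0,0,0,0,0,-35,0],[0,0,-0.6,0,1,-16,0],[0,0,0,0,0,0,0],[0,0,0,0,0,0,0]]]'; python3 - <<'E'
from h import *
d=cap('wrist','w2.png');print(r.state()['eef_pos'])
E
```

```text
time: 1.87
eef_pos: [0.4741, -0.2905, 0.0973]
orientation: [[0.995, 0.096, -0.006], [0.096, -0.995, -0.002], [-0.006, 0.002, -1.0]]
ft_force: [-0.3, -0.0, 0.3]
finger_gap: 1.001
[ 0.47417737 -0.29071531  0.09764374]
```

View pics/w2.png

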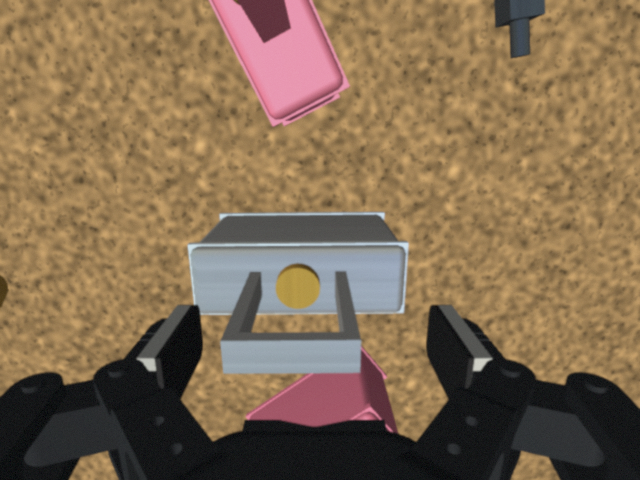

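The loop bar spans columns 223–360 and rows 337–372, straight in the picture but left of the finger midline (about 315). I'll compute the offset.

```bash
python3 - <<'E'
from h import *
d=cap('wrist');print(onz(d,[(291.5,355),(223,355),(360,355)],.134),onz(d,[(298,278)],.075)); s=r.state();print(s['eef_pos'],proj(d,s['eef_pos']))
E
```

```text
[[ 0.47647405 -0.28369807  0.134     ]
 [ 0.47437453 -0.26192955  0.134     ]
 [ 0.4785006  -0.30545487  0.134     ]] [[ 0.47860055 -0.28338693  0.075     ]]
[ 0.47477226 -0.29069477  0.09820376] [[312.89490396 309.8754376 ]]
```

```bash
python3 -m jog '[[[0,0,0,2,7,0,0],[0,0,0,0,0,0,0],[0,0,0,0,0,0,255],[0,0,0,0,0,0,255],[0,0,0,0,0,0,255]]]' 40;python3 -m jog '[[[0,0,0,0,0,0,255],[0,0,0,0,0,0,255],[0,0,0,0,0,0,255],[0,0,0,0,0,0,255],[0,0,0,0,0,0,255]]]'
```

```text
time: 2.38
eef_pos: [0.4797, -0.2848, 0.1042]
orientation: [[0.995, 0.096, 0.004], [0.096, -0.995, -0.008], [0.004, 0.009, -1.0]]
ft_force: [0.0, 0.3, -0.6]
finger_gap: 0.602
time: 2.8
eef_pos: [0.4798, -0.2845, 0.1045]
orientation: [[0.995, 0.096, 0.005], [0.096, -0.995, -0.008], [0.004, 0.009, -1.0]]
ft_force: [-0.3, 0.8, 0.9]
finger_gap: 0.509
```

```bash
python3 -m jog '[[[0,0,0,0,0,10,255],[0,0,0,0,0,25,255],[0,0,0,0,0,30,255],[0,0,0,0,0,30,255],[0,0,0,0,0,25,255]]]' 40;python3 - <<'E'
from h import *
d=cap('wrist','w3.png');s=r.state();print(s['eef_pos'],s['ft_force'],s['finger_gap'])
E
```

```text
time: 3.22
eef_pos: [0.4736, -0.2818, 0.2231]
orientation: [[0.995, 0.097, -0.011], [0.097, -0.995, 0.001], [-0.011, -0.002, -1.0]]
ft_force: [0.2, -0.4, -4.0]
finger_gap: 0.511
[ 0.47567267 -0.28273225  0.22806816] [ 3.54727697 -1.91541182  1.65543176] 0.509509374580033
```

View pics/w3.png

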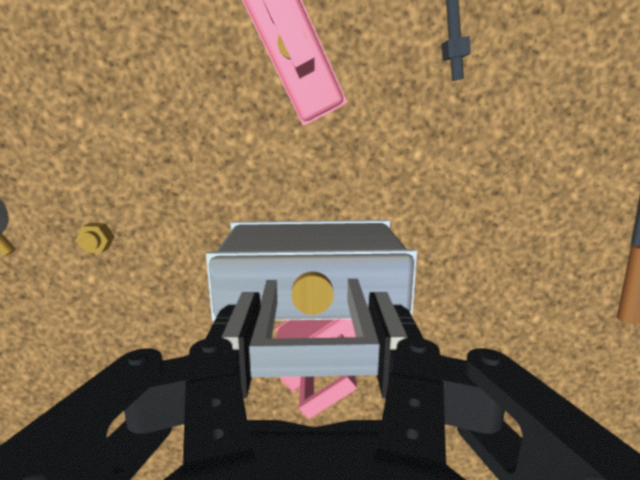

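The can is gripped squarely and hangs straight: the bar spans columns 250–380 between the pads. I'll move it sideways to a point in front of the hook tip.

```bash
python3 -m jog '[[[0,0,-0.6,-4,10,1,255],[0,0,-0.6,-4,20,0,255],[0,0,-0.6,-4,30,0,255],[0,0,-0.6,0,35,0,255],[0,0,-0.6,0,35,0,255]]]';python3 -m jog '[[[0,0,0,0,35,0,255],[0,0,0,0,30,0,255],[0,0,0,0,20,0,255],[0,0,0,0,10,0,255],[0,0,0,0,0,0,255]]]';python3 -m jog '[[[0,0,0,0,0,0,255],[0,0,0,0,0,0,255],[0,0,0,0,0,0,255]]]'; python3 - <<'E'
from h import *
import pickle
d=cap('wrist','w4.png');e=cap('scene','s4.png');pickle.dump((d,e),open('w4.pkl','wb'))
s=r.state();print(s['eef_pos'],s['orientation'])
E
```

```text
time: 3.68
eef_pos: [0.4594, -0.1564, 0.2308]
orientation: [[1.0, 0.025, -0.005], [0.025, -1.0, -0.008], [-0.005, 0.008, -1.0]]
ft_force: [0.9, 1.2, -3.2]
finger_gap: 0.505
time: 4.1
eef_pos: [0.452, -0.0454, 0.2292]
orientation: [[0.999, 0.034, -0.012], [0.034, -0.999, -0.003], [-0.012, 0.003, -1.0]]
ft_force: [0.4, 0.8, -3.0]
finger_gap: 0.509
time: 4.35
eef_pos: [0.45, -0.0457, 0.2284]
orientation: [[0.999, 0.034, -0.015], [0.034, -0.999, -0.004], [-0.015, 0.004, -1.0]]
ft_force: [-0.5, -0.4, -3.3]
finger_gap: 0.504
[ 0.45020362 -0.04601896  0.22841814] [[ 0.99933519  0.03348844 -0.01441167]
 [ 0.03343161 -0.99943232 -0.00416644]
 [-0.01454302  0.00368187 -0.99988747]]
```

View pics/w4.png

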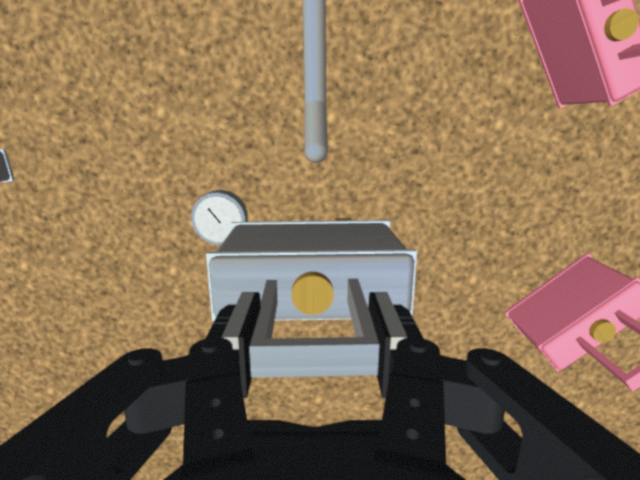

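The hook tip is at (316,150) and the rod runs up to (314,0). The loop bar is centred at (315,358), so they are nearly in line.

```bash
python3 - <<'E'
from h import *
import pickle
d,e=pickle.load(open('w4.pkl','rb'))
T=onz(d,[(316,150)],.238)[0];R=onz(d,[(315,60),(314,5)],.225);B=onz(d,[(315,358)],.258)
print(T,R,B)
k=np.array([np.cos(np.radians(2.7)),np.sin(np.radians(2.7)),0])
o=T+.2*k;o[2]=0
print('rail origin',o)
print(proj(e,[T]),proj(e,o+np.c_[-.2*k[None]]+[0,0,.237]))
E
```

```text
[ 0.51520713 -0.04461985  0.238     ] [[ 0.54494763 -0.04334528  0.225     ]
 [ 0.56203514 -0.04242507  0.225     ]] [[ 0.44765486 -0.04647375  0.258     ]]
rail origin [ 0.71498511 -0.03519856  0.        ]
[[292.10641638 208.50202996]] [[292.13323595 208.86099575]]
```

View pics/s4.png

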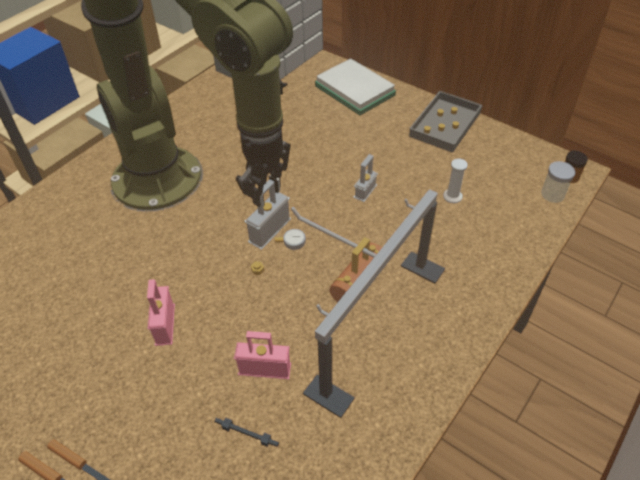

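```bash
python3 -m jog '[[[0,-0.4,0,8,0,0,255],[0,-0.4,0,16,1,0,255],[0,0,0,20,1,0,255],[0,0,0,20,1,0,255],[0,0,0,20,1,0,255]]]';python3 -m jog '[[[0,0,0,20,1,0,255],[0,0,0,20,1,0,255],[0,0,0,16,0,0,255],[0,0,0,8,0,0,255],[0,0,0,0,0,0,255]]]'; python3 -c "
from cell import r
s=r.state();print(s['eef_pos'],s['orientation'],s['ft_force'])"
```

```text
time: 4.87
eef_pos: [0.5353, -0.0471, 0.2284]
orientation: [[1.0, 0.024, -0.001], [0.024, -1.0, -0.007], [-0.001, 0.007, -1.0]]
ft_force: [0.7, -0.5, -3.3]
finger_gap: 0.509
time: 5.28
eef_pos: [0.6092, -0.0492, 0.2258]
orientation: [[1.0, 0.017, 0.002], [0.017, -1.0, -0.007], [0.002, 0.007, -1.0]]
ft_force: [-0.2, -0.4, -3.7]
finger_gap: 0.506
[ 0.60918487 -0.04920434  0.22578569] [[ 0.99985298  0.0169716   0.00244469]
 [ 0.01698806 -0.99983202 -0.00687972]
 [ 0.00232752  0.00692024 -0.99997335]] [-0.1678463  -0.42431977 -3.68862046]
```

```bash
python3 -m jog '[[[0,0,0.8,0,5,0,255],[0,0,0.8,0,5,0,255],[0,0,0,0,0,0,255],[0,0,0,0,0,0,255]]]';python3 - <<'E'
from h import *
d=cap('wrist','w5.png');s=r.state();print(s['eef_pos'],s['orientation'][:,1:],s['ft_force'])
E
```

```text
time: 5.62
eef_pos: [0.6081, -0.0397, 0.2243]
orientation: [[0.999, 0.046, 0.0], [0.046, -0.999, -0.007], [-0.0, 0.007, -1.0]]
ft_force: [0.8, -0.5, -2.7]
finger_gap: 0.506
[ 0.60807221 -0.0395431   0.22443724] [[ 4.56931948e-02  1.14036655e-04]
 [-9.98932847e-01 -6.73231425e-03]
 [ 6.73049311e-03 -9.99977331e-01]] [-0.53620383  0.85594246 -4.09212097]
```

View pics/w5.png

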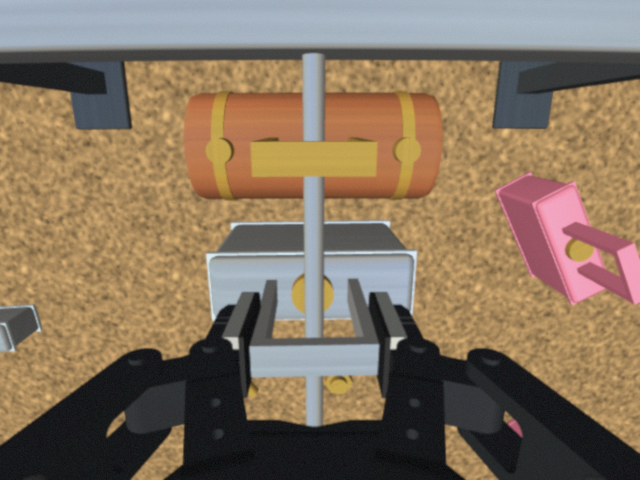

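The rod (column 314) passes centrally through the loop, and the boiler is clear behind. Now I'll lower.

```bash
python3 -m jog '[[[0,0,0,0,0,-8,255],[0,0,0,0,0,-8,255],[0,0,0,0,0,-3,255],[0,0,0,0,0,0,255]]]';python3 -m jog '[[[0,0,0,0,0,-2,255],[0,0,0,0,0,-1,255],[0,0,0,0,0,0,255]]]'
```

```text
time: 6.0
eef_pos: [0.6071, -0.0399, 0.2043]
orientation: [[0.999, 0.045, 0.001], [0.045, -0.999, -0.008], [0.001, 0.008, -1.0]]
ft_force: [0.2, 0.8, -3.6]
finger_gap: 0.507
time: 6.25
eef_pos: [0.6067, -0.0402, 0.2003]
orientation: [[0.999, 0.045, -0.0], [0.045, -0.999, -0.008], [-0.001, 0.008, -1.0]]
ft_force: [0.4, 0.0, -4.2]
finger_gap: 0.507
```

```bash
python3 -m jog '[[[0,0,0,0,0,-1.5,255],[0,0,0,0,0,0,255]]]'; python3 -m jog '[[[0,0,0,0,0,-1.5,255],[0,0,0,0,0,0,255]]]';python3 -m jog '[[[0,0,0,0,0,-1,255],[0,0,0,0,0,0,255]]]'
```

```text
time: 6.42
eef_pos: [0.607, -0.0402, 0.2001]
orientation: [[0.999, 0.045, 0.001], [0.045, -0.999, -0.008], [0.001, 0.008, -1.0]]
ft_force: [0.9, -0.2, -3.4]
finger_gap: 0.51
time: 6.58
eef_pos: [0.6075, -0.0402, 0.2001]
orientation: [[0.999, 0.045, 0.003], [0.045, -0.999, -0.008], [0.003, 0.008, -1.0]]
ft_force: [-0.6, -0.3, -3.2]
finger_gap: 0.505
time: 6.75
eef_pos: [0.6077, -0.0402, 0.2]
orientation: [[0.999, 0.045, 0.005], [0.045, -0.999, -0.008], [0.004, 0.009, -1.0]]
ft_force: [-0.7, -1.1, -1.8]
finger_gap: 0.51
```

```bash
python3 -m jog '[[[0,0,0,0,0,-2,255],[0,0,0,0,0,-1,255],[0,0,0,0,0,0,255]]]'
```

```text
time: 7.0
eef_pos: [0.6079, -0.0403, 0.2001]
orientation: [[0.999, 0.044, 0.007], [0.044, -0.999, -0.009], [0.007, 0.01, -1.0]]
ft_force: [-0.2, 0.3, -3.3]
finger_gap: 0.506
```

```bash
python3 -m jog '[[[0,0.2,0,0,0,-4,255],[0,0,0,0,0,0,255]]]';python3 -m jog '[[[0,0,0,0,0,-3,255],[0,0,0,0,0,0,255]]]'
```

```text
time: 7.17
eef_pos: [0.6086, -0.0402, 0.1999]
orientation: [[0.999, 0.044, 0.008], [0.044, -0.999, -0.01], [0.007, 0.011, -1.0]]
ft_force: [0.3, 0.4, -2.9]
finger_gap: 0.508
time: 7.33
eef_pos: [0.6094, -0.0402, 0.1997]
orientation: [[0.999, 0.043, 0.011], [0.044, -0.999, -0.011], [0.011, 0.011, -1.0]]
ft_force: [-0.1, 0.1, -3.6]
finger_gap: 0.506
```

```bash
python3 -m jog '[[[0,0.4,0,0,0,-6,255],[0,0.3,0,0,0,-3,255]]]'
```

```text
time: 7.5
eef_pos: [0.61, -0.0403, 0.1985]
orientation: [[0.999, 0.043, 0.005], [0.043, -0.999, -0.013], [0.005, 0.013, -1.0]]
ft_force: [-10.7, -0.2, 19.1]
finger_gap: 0.504
```

Contact is made at the expected height, so I'll release.

```bash
python3 -m jog '[[[0,0,0,0,0,2,255],[0,0,0,0,0,0,100],[0,0,0,0,0,0,80],[0,0,0,0,0,0,40],[0,0,0,0,0,0,0]]]';python3 -m jog '[[[0,0,0,0,0,0,0],[0,0,0,0,0,0,0],[0,0,0,0,0,0,0],[0,0,0,0,0,0,0],[0,0,0,0,0,0,0]]]';python3 - <<'E'
from h import *
d=cap('wrist','w6.png');e=cap('scene','s6.png')
a=d['pixels'][100:480,:,::-1];b=cv2.resize(e['pixels'][150:350,200:460,::-1],(494,380))
o=cv2.resize(np.hstack([a,b]),(800,268),interpolation=cv2.INTER_AREA);cv2.imwrite('pics/c6.png',o)
E
```

```text
time: 7.92
eef_pos: [0.611, -0.0402, 0.1996]
orientation: [[0.999, 0.043, 0.007], [0.043, -0.999, -0.013], [0.007, 0.013, -1.0]]
ft_force: [0.5, -0.2, -0.1]
finger_gap: 0.94
time: 8.33
eef_pos: [0.6109, -0.0401, 0.1975]
orientation: [[0.999, 0.043, 0.005], [0.043, -0.999, -0.012], [0.004, 0.012, -1.0]]
ft_force: [0.2, -0.2, 1.3]
finger_gap: 0.998
```

View pics/c6.png

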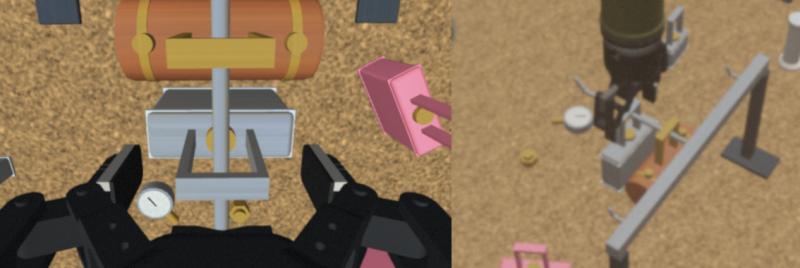

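The large can hangs on the rod with its loop centred and a gap to the boiler, and the fingers are clear. I'll retreat upward and go to the small can.

```bash
python3 -m jog '[[[0,0,0,0,0,15,0],[0,0,0,0,0,25,0],[0,0,0,0,0,30,0],[0,0,0,0,0,30,0],[0,0,0,0,0,0,0]]]'; python3 -m jog '[[[0,0,0.8,-16,36,0,0],[0,0,0.8,-16,36,0,0],[0,0,0.8,-16,36,0,0],[0,0,0.8,-16,36,0,0],[0,0,0.8,-16,36,0,0]]]'; python3 -m jog '[[[0,0,0,-16,36,-10,0],[0,0,0,-16,36,-20,0],[0,0,0,-16,36,-20,0],[0,0,0,-12,25,-20,0],[0,0,0,0,0,0,0]]]'; python3 - <<'E'
from h import *
import pickle
d=cap('wrist','w7.png');s=r.state();y=s['orientation'][:,1];print(s['eef_pos'],np.degrees(np.arctan2(y[1],y[0])))
pickle.dump(d,open('w7.pkl','wb'))
p=d['pixels'];h=cv2.cvtColor(p,cv2.COLOR_RGB2HSV)
m=((h[...,1]<75)&(h[...,2]>90)).astype(np.uint8);m[330:]=0
for c in sorted(cv2.findContours(m,0,1)[0],key=cv2.contourArea)[-3:]:
    print(cv2.contourArea(c),cv2.boundingRect(c),cv2.minAreaRect(c)); bx=cv2.boxPoints(cv2.minAreaRect(c));print(onz(d,bx,.05).mean(0),np.round(onz(d,bx,.05)[:,:2],4).tolist())
print('expected',proj(d,[(.4706,.277,.05),(.4706,.277,.109)]))
E
```

```text
time: 8.85
eef_pos: [0.6087, -0.0401, 0.2994]
orientation: [[0.999, 0.044, -0.001], [0.044, -0.999, -0.012], [-0.001, 0.011, -1.0]]
ft_force: [0.6, 0.2, 0.6]
finger_gap: 1.0
time: 9.27
eef_pos: [0.53, 0.1333, 0.301]
orientation: [[0.995, 0.095, 0.008], [0.095, -0.995, -0.017], [0.006, 0.017, -1.0]]
ft_force: [1.0, 0.9, -0.2]
finger_gap: 0.999
time: 9.68
eef_pos: [0.4649, 0.2748, 0.2349]
orientation: [[0.994, 0.106, 0.015], [0.107, -0.994, -0.009], [0.014, 0.01, -1.0]]
ft_force: [-0.9, -0.4, -0.5]
finger_gap: 0.998
[0.46668688 0.27291671 0.23633728] -83.97630674691963
2257.0 (503, 236, 59, 52) ((531.6500244140625, 262.0500183105469), (56.288536071777344, 51.54512405395508), 18.43494987487793)
[0.44282475 0.06893083 0.05      ] [[0.4251, 0.0981], [0.4724, 0.0943], [0.4612, 0.0407], [0.4126, 0.0426]]
2582.5 (0, 49, 33, 158) ((16.0, 127.5), (157.0, 32.0), 90.0)
[0.51152843 0.52715128 0.05      ] [[0.5744, 0.5343], [0.5766, 0.5085], [0.449, 0.5186], [0.4461, 0.5472]]
3654.0 (267, 182, 82, 50) ((307.5, 206.5), (49.0, 81.0), 90.0)
[0.47276381 0.27891511 0.05      ] [[0.4906, 0.3155], [0.4978, 0.2467], [0.455, 0.2411], [0.4476, 0.3123]]
expected [[309.4758369  209.57024606]
 [309.37638761 225.33365235]]
```

```bash
python3 -m jog '[[[0.3,0.5,0,4,5,-10,0],[0.2,0.4,0,0,0,-35,0],[0,0,0,0,0,-35,0],[0,0,0,0,0,-35,0],[0,0,0,0,0,-25,0]]]'; python3 -m jog '[[[0,0,0,0,0,-14,0],[0,0,0,0,0,0,0],[0,0,0,0,0,0,0]]]'; python3 - <<'E'
from h import *
d=cap('wrist','w8.png');s=r.state();y=s['orientation'][:,1];print(s['eef_pos'],np.degrees(np.arctan2(y[1],y[0])))
E
```

```text
time: 10.15
eef_pos: [0.4804, 0.2773, 0.0983]
orientation: [[0.995, 0.098, 0.018], [0.098, -0.995, 0.008], [0.019, -0.006, -1.0]]
ft_force: [-0.5, -0.3, 0.3]
finger_gap: 0.998
time: 10.4
eef_pos: [0.4821, 0.2712, 0.0774]
orientation: [[0.996, 0.09, 0.011], [0.09, -0.996, 0.003], [0.011, -0.002, -1.0]]
ft_force: [0.4, 0.3, 0.7]
finger_gap: 0.997
[0.48224821 0.27097445 0.0776164 ] -84.85921645274811
```

View pics/w8.png

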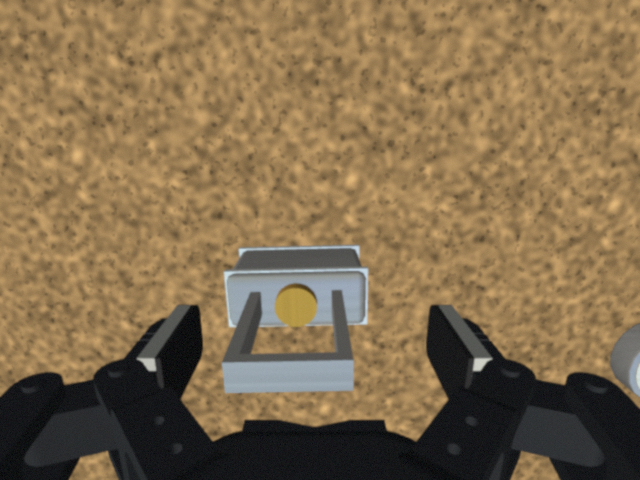

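The small can's loop bar spans columns 225–353, centred at (289,375); when gripped it should sit near (315,358). I'll shift −6 mm in x and +9 mm in y, then close.

```bash
python3 -m jog '[[[0,0.4,0.8,-6,9,0,0],[0,0,0,0,0,0,0],[0,0,0,0,0,0,255],[0,0,0,0,0,0,255],[0,0,0,0,0,0,255]]]' 40;python3 -m jog '[[[0,0,0,0,0,0,255],[0,0,0,0,0,0,255],[0,0,0,0,0,0,255],[0,0,0,0,0,0,255],[0,0,0,0,0,0,255]]]'; python3 - <<'E'
from h import *
d=cap('wrist');print(r.state()['eef_pos']);cv2.imwrite('pics/g.png',d['pixels'][:,:,::-1])
p=cv2.cvtColor(d['pixels'],cv2.COLOR_RGB2HSV)
for c in (270,290,315,340,360): print(c,[i for i in range(300,420) if p[i,c,1]<75 and p[i,c,2]>110][::6])
E
```

```text
time: 10.87
eef_pos: [0.4793, 0.2821, 0.0826]
orientation: [[0.995, 0.103, 0.012], [0.103, -0.995, 0.007], [0.012, -0.006, -1.0]]
ft_force: [-0.5, 0.5, -0.6]
finger_gap: 0.607
time: 11.28
eef_pos: [0.4792, 0.2817, 0.0832]
orientation: [[0.995, 0.103, 0.012], [0.103, -0.995, 0.007], [0.013, -0.006, -1.0]]
ft_force: [-0.1, 0.4, -2.4]
finger_gap: 0.507
[0.47922513 0.28174267 0.0832509 ]
270 [348, 354, 360, 366, 372, 378]
290 [300, 306, 312, 318, 352, 358, 364, 370, 376]
315 [341, 353, 359, 365, 371, 377]
340 [300, 306, 312, 318, 353, 359, 365, 371, 377]
360 [338, 351, 357, 363, 369, 375]
```

```bash
python3 -m jog '[[[0,0,0,0,0,12,255],[0,0.3,0,0,0,28,255],[0,0.3,0,-5,0,32,255],[0,0,0,-5,0,32,255],[0,0,0,-5,0,30,255]]]' 40;python3 -m jog '[[[0,0,-0.6,-4,-10,18,255],[0,0,-0.6,-4,-25,4,255],[0,0,-0.6,0,-35,0,255],[0,0,-0.6,0,-38,0,255],[0,0,-0.6,0,-38,0,255]]]'; python3 -m jog '[[[0,0,0,0,-38,0,255],[0,0,0,0,-35,0,255],[0,0,0,0,-30,0,255],[0,0,0,0,-20,0,255],[0,0,0,0,0,0,255]]]'; python3 -m jog '[[[0,0,0,0,0,0,255],[0,0,0,0,0,0,255]]]'
```

```text
time: 11.75
eef_pos: [0.4596, 0.2781, 0.2137]
orientation: [[0.995, 0.103, -0.014], [0.103, -0.995, -0.001], [-0.014, -0.0, -1.0]]
ft_force: [0.7, 0.3, -2.1]
finger_gap: 0.505
time: 12.17
eef_pos: [0.4502, 0.1407, 0.2449]
orientation: [[0.998, 0.066, -0.002], [0.066, -0.998, 0.012], [-0.001, -0.013, -1.0]]
ft_force: [0.5, -0.8, -2.3]
finger_gap: 0.502
time: 12.58
eef_pos: [0.4473, 0.0031, 0.2449]
orientation: [[0.998, 0.056, -0.003], [0.056, -0.998, 0.008], [-0.002, -0.008, -1.0]]
ft_force: [-1.0, -1.0, -1.9]
finger_gap: 0.508
time: 12.75
eef_pos: [0.4469, 0.002, 0.2447]
orientation: [[0.999, 0.053, -0.003], [0.053, -0.999, 0.008], [-0.003, -0.008, -1.0]]
ft_force: [0.5, -0.9, -2.6]
finger_gap: 0.503
```

```bash
python3 -m jog '[[[0,0,0,0,-18,-5,255],[0,0,0,0,-18,-5,255],[0,0,0,0,-12,-2,255],[0,0,0,0,0,0,255],[0,0,0,0,0,0,255]]]'; python3 - <<'E'
from h import *
d=cap('wrist','w9.png');s=r.state();print(s['eef_pos'],s['orientation'][:,1:])
E
```

```text
time: 13.17
eef_pos: [0.4477, -0.0398, 0.2325]
orientation: [[0.998, 0.065, -0.002], [0.065, -0.998, 0.011], [-0.001, -0.011, -1.0]]
ft_force: [0.2, 0.4, -1.4]
finger_gap: 0.51
[ 0.4477606  -0.03965049  0.2324758 ] [[ 0.06514268 -0.00194651]
 [-0.99781507  0.01092001]
 [-0.01102363 -0.99993848]]
```

View pics/w9.png

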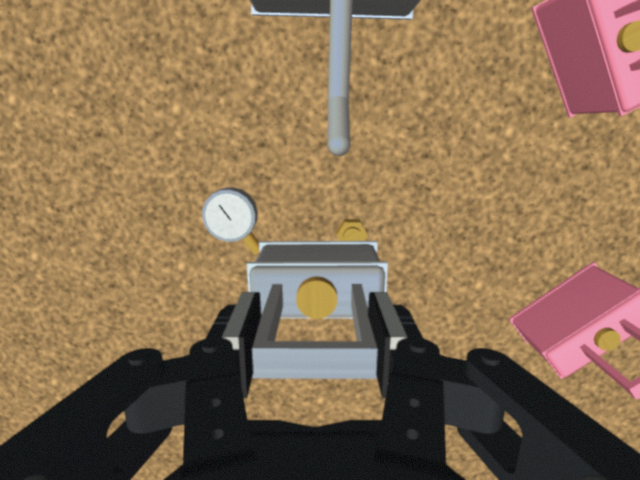

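The tip is at (338,145), about 7 mm right of the loop's line (315), and the small can hangs straight. I'll correct y and yaw, then advance about 113 mm.

```bash
python3 -m jog '[[[-0.4,0,-0.7,0,-4,0,255],[-0.3,0,-0.5,0,-4,0,255],[0,0,0,0,0,0,255],[0,0,0,0,0,0,255]]]'; python3 -m jog '[[[0,0,0,10,1,0,255],[0,0,0,15,1,0,255],[0,0,0,15,1,0,255]]]'; python3 - <<'E'
from h import *
d=cap('wrist','w10.png');s=r.state();print(s['eef_pos'],s['orientation'][:,1:])
p=onz(d,[(315,365)],.253);print(p)
E
```

```text
time: 13.55
eef_pos: [0.4484, -0.0443, 0.233]
orientation: [[0.999, 0.048, -0.001], [0.048, -0.999, -0.001], [-0.001, 0.001, -1.0]]
ft_force: [-0.0, 0.1, -2.4]
finger_gap: 0.505
time: 13.8
eef_pos: [0.4883, -0.0407, 0.2337]
orientation: [[0.999, 0.048, -0.001], [0.048, -0.999, -0.002], [-0.001, 0.002, -1.0]]
ft_force: [0.6, 0.6, -1.3]
finger_gap: 0.502
[ 0.49169623 -0.04023015  0.23378615] [[ 0.04834777  0.0018665 ]
 [-0.99882931 -0.00149098]
 [ 0.00157948 -0.99999715]]
[[ 0.47569517 -0.0420886   0.253     ]]
```

```bash
python3 -m jog '[[[0,0,0,0,-5,0,255],[0,0,0,12,0,0,255],[0,0,0,16,0,0,255],[0,0,0,16,1,0,255],[0,0,0,12,1,0,255]]]'; python3 -m jog '[[[0,0,0,8,0,0,255],[0,0,0,0,0,0,255],[0,0,0,0,0,0,255]]]'; python3 - <<'E'
from h import *
d=cap('wrist','w11.png');s=r.state();print(s['eef_pos'],s['orientation'][:,1:],s['ft_force'])
p=onz(d,[(315,362)],.259);print(p)
E
```

```text
time: 14.27
eef_pos: [0.5502, -0.0443, 0.2334]
orientation: [[0.999, 0.048, 0.001], [0.048, -0.999, -0.002], [0.001, 0.002, -1.0]]
ft_force: [0.0, 0.4, -3.0]
finger_gap: 0.507
time: 14.52
eef_pos: [0.5607, -0.0447, 0.2325]
orientation: [[0.999, 0.048, 0.0], [0.048, -0.999, -0.001], [0.0, 0.001, -1.0]]
ft_force: [-0.1, -0.1, -2.9]
finger_gap: 0.508
[ 0.56054404 -0.04482185  0.23243553] [[ 4.81449261e-02  4.51174610e-04]
 [-9.98839406e-01 -1.36094440e-03]
 [ 1.38108808e-03 -9.99998972e-01]] [-0.29367983  0.43006415 -2.32196296]
[[ 0.55430573 -0.0458286   0.259     ]]
```

The picture limit is reached, so I'll use numbers from here.

```bash
python3 -m jog '[[[0,0,0,0,3,0,255],[0,0,0,0,0,0,255]]]'; python3 - <<'E'
from h import *
d=cap('wrist');s=r.state();print(s['eef_pos'])
p=cv2.cvtColor(d['pixels'],cv2.COLOR_RGB2HSV)
m=(p[...,1]<80)&(p[...,2]>80)
for v in list(range(20,420,20)):
    x=m[v].astype(int);e=np.flatnonzero(np.diff(np.r_[0,x,0]));print(v,[(int(a),int(b)) for a,b in zip(e[::2],e[1::2]) if b-a>4])
E
```

```text
time: 14.73
eef_pos: [0.5593, -0.0419, 0.2324]
orientation: [[0.999, 0.048, -0.0], [0.048, -0.999, -0.002], [-0.001, 0.002, -1.0]]
ft_force: [0.8, 0.2, -2.4]
finger_gap: 0.505
[ 0.55923817 -0.04239546  0.23249731]
20 [(105, 121), (506, 523)]
40 [(70, 123), (304, 325), (503, 558)]
60 [(73, 126), (304, 325), (501, 555)]
80 [(304, 325)]
100 [(304, 325)]
120 [(304, 325)]
140 [(219, 390)]
160 [(218, 411)]
180 [(220, 410)]
200 [(221, 408)]
220 [(305, 324)]
240 [(304, 325)]
260 [(255, 380)]
280 [(247, 324), (327, 388)]
300 [(211, 232), (239, 251), (260, 277), (282, 296), (305, 323), (337, 369), (378, 391)]
320 [(201, 216), (230, 243), (262, 271), (305, 323), (353, 368), (386, 399)]
340 [(228, 240), (256, 268), (305, 323), (356, 374), (389, 401)]
360 [(252, 377)]
380 [(305, 323)]
400 [(305, 324)]
```

The rod's centre (column 314.5) matches the bar's (314.5), and there is clear space to the large can. I'll lower.

```bash
python3 -m jog '[[[0,0,0,0,0,-8,255],[0,0,0,0,0,-8,255],[0,0,0,0,0,-6,255],[0,0,0,0,0,-4,255]]]';python3 -m jog '[[[0,0,0,0,0,-4,255],[0,0,0,0,0,-3,255]]]'
```

```text
time: 15.12
eef_pos: [0.5586, -0.0426, 0.2054]
orientation: [[0.999, 0.047, 0.002], [0.047, -0.999, -0.003], [0.001, 0.003, -1.0]]
ft_force: [0.0, 0.6, -2.2]
finger_gap: 0.506
time: 15.28
eef_pos: [0.5589, -0.0426, 0.2023]
orientation: [[0.999, 0.047, 0.005], [0.047, -0.999, -0.004], [0.004, 0.004, -1.0]]
ft_force: [-14.6, -0.9, 44.9]
finger_gap: 0.504
```

```bash
python3 -m jog '[[[0,0,0,0,0,2,255],[0,0,0,0,0,0,255]]]'; python3 -m jog '[[[0,0,0,0,0,0,100],[0,0,0,0,0,0,80],[0,0,0,0,0,0,40],[0,0,0,0,0,0,0],[0,0,0,0,0,0,0]]]';python3 -m jog '[[[0,0,0,0,0,0,0],[0,0,0,0,0,0,0],[0,0,0,0,0,0,0],[0,0,0,0,0,0,0],[0,0,0,0,0,0,0]]]'; cat > chk.py <<'E'
from h import *
d=cap('wrist');s=r.state();print(s['eef_pos'],s['finger_gap'],s['ft_force'])
p=cv2.cvtColor(d['pixels'],cv2.COLOR_RGB2HSV)
m=(p[...,1]<80)&(p[...,2]>80)
for v in list(range(20,420,20)):
    x=m[v].astype(int);e=np.flatnonzero(np.diff(np.r_[0,x,0]));print(v,[(int(a),int(b)) for a,b in zip(e[::2],e[1::2]) if b-a>4])
E
python3 chk.py
```

```text
time: 15.45
eef_pos: [0.5592, -0.0426, 0.2059]
orientation: [[0.999, 0.047, 0.007], [0.047, -0.999, -0.005], [0.007, 0.005, -1.0]]
ft_force: [0.5, -0.0, -1.5]
finger_gap: 0.505
time: 15.87
eef_pos: [0.5594, -0.0426, 0.2046]
orientation: [[0.999, 0.047, 0.007], [0.047, -0.999, -0.004], [0.006, 0.005, -1.0]]
ft_force: [0.4, -0.2, -0.1]
finger_gap: 1.0
time: 16.28
eef_pos: [0.5593, -0.0426, 0.2039]
orientation: [[0.999, 0.047, 0.006], [0.047, -0.999, -0.004], [0.005, 0.005, -1.0]]
ft_force: [-0.5, 0.3, -0.3]
finger_gap: 1.001
[ 0.55930333 -0.04262068  0.20383768] 0.994965757196635 [-0.20044182  0.08075893 -1.46926947]
20 [(87, 103), (299, 326)]
40 [(48, 106), (299, 325), (521, 546), (568, 573)]
60 [(52, 108), (299, 325), (521, 542)]
80 [(299, 325)]
100 [(299, 325)]
120 [(300, 325)]
140 [(229, 395)]
160 [(202, 424)]
180 [(203, 259), (275, 292), (301, 324), (334, 360), (369, 422)]
200 [(205, 421)]
220 [(206, 420)]
240 [(285, 291), (297, 373)]
260 [(251, 383)]
280 [(243, 384)]
300 [(244, 267), (278, 293), (302, 323), (334, 354), (361, 383)]
320 [(167, 179), (200, 235), (259, 266), (301, 324), (351, 360), (362, 369), (450, 462)]
340 [(152, 165), (202, 245), (302, 324), (354, 364), (464, 477)]
360 [(138, 156), (209, 229), (250, 378), (473, 491)]
380 [(302, 323)]
400 [(302, 323)]
```

```bash
python3 -m jog '[[[0,0,0,0,0,12,0],[0,0,0,0,0,25,0],[0,0,0,0,0,30,0],[0,0,0,0,0,35,0],[0,0,0,0,0,35,0]]]'; python3 -m jog '[[[0,0,0,-25,0,10,0],[0,0,0,-35,0,0,0],[0,0,0,-35,0,0,0],[0,0,0,-35,0,0,0],[0,0,0,0,0,0,0]]]'; for i in 1 2 3; do python3 -m jog '[[[0,0,0,0,0,0,0],[0,0,0,0,0,0,0],[0,0,0,0,0,0,0],[0,0,0,0,0,0,0],[0,0,0,0,0,0,0]]]' >/dev/null; done; cat > fin.py <<'E'
from h import *
import pickle
k=np.array([np.cos(np.radians(2.7)),np.sin(np.radians(2.7)),0]);o=np.array([.715,-.0352,0])
A=cap('scene','f1.png');W=cap('wrist','f1w.png')
for _ in range(10): B=cap('scene','f2.png')
for n,y0,y1,x0,x1 in(('hook area',180,320,240,420),('all',140,470,140,520)):
    D=cv2.absdiff(A['pixels'],B['pixels']).max(2)[y0:y1,x0:x1];print(n,'max diff',D.max(),(D>25).sum())
# compare bystanders with first scene
S=pickle.load(open('p0.pkl','rb'))[0]['pixels']
for n,(x,y) in dict(gauge=(294,239),union=(258,267),axle=(246,432),chimney=(455,180),pinkA=(160,312),pinkB=(263,355)).items():
    D=cv2.absdiff(S,B['pixels']).max(2)[y-20:y+20,x-25:x+25];print(n,(D>40).sum())
# expected loop-bar tops of large(-107) & small(-157) cans and boiler in wrist view; gold and grey masks
print(r.state()['eef_pos'],r.state()['time'])
h=cv2.cvtColor(B['pixels'],cv2.COLOR_RGB2HSV)
for n,x,hh,bt in(('large',-.107,.075,.230),('small',-.157,.050,.230)):
    c=o+k*x
    q=np.array([c+[0,0,bt],c+[0,0,bt-.059-hh/2],c+[0,0,bt-.059-hh-.02]])
    uv=proj(B,q);print(n,np.round(uv),[h[int(v),int(u)].tolist() for u,v in uv],[cv2.cvtColor(S,cv2.COLOR_RGB2HSV)[int(v),int(u)].tolist() for u,v in uv])
m=((h[...,1]<70)&(h[...,2]>60)).astype(np.uint8)
D=(cv2.absdiff(S,B['pixels']).max(2)>30).astype(np.uint8)
for c in cv2.findContours(D,0,1)[0]:
    if cv2.contourArea(c)>80: print(cv2.boundingRect(c),cv2.contourArea(c))
E
python3 fin.py
```

```text
time: 16.75
eef_pos: [0.5539, -0.0428, 0.3375]
orientation: [[0.999, 0.047, -0.012], [0.047, -0.999, -0.003], [-0.012, 0.002, -1.0]]
ft_force: [1.7, -0.3, 0.7]
finger_gap: 0.999
time: 17.17
eef_pos: [0.4233, -0.0417, 0.3556]
orientation: [[0.999, 0.048, 0.003], [0.048, -0.999, -0.003], [0.003, 0.003, -1.0]]
ft_force: [-0.0, 0.1, -0.3]
finger_gap: 1.0
hook area max diff 9 0
all max diff 16 0
gauge 471
union 0
axle 0
chimney 0
pinkA 0
pinkB 0
[ 0.42597644 -0.04156799  0.3552541 ] 19.0167
large [[332. 231.]
 [332. 263.]
 [332. 281.]] [[90, 2, 160], [20, 15, 151], [12, 40, 96]] [[17, 77, 165], [17, 105, 167], [17, 104, 160]]
small [[310. 220.]
 [312. 249.]
 [312. 263.]] [[90, 2, 157], [15, 14, 147], [18, 21, 157]] [[15, 76, 155], [17, 104, 167], [18, 105, 158]]
(183, 302, 50, 68) 1813.0
(330, 223, 25, 19) 98.5
(293, 221, 59, 73) 2123.5
(353, 154, 24, 47) 572.0
(113, 125, 20, 14) 149.5
(134, 121, 29, 18) 234.5
(154, 87, 23, 44) 201.0
(216, 46, 65, 108) 3090.0
(255, 0, 16, 22) 153.0
(0, 0, 150, 141) 8845.0
```

The scene is still. The gauge check is probably just occluded by the hanging can. I'll move the arm aside and verify from the top.

```bash
for i in 1 2; do python3 -m jog '[[[0,0,0,0,-40,0,0],[0,0,0,0,-40,0,0],[0,0,0,0,-40,0,0],[0,0,0,0,-40,0,0],[0,0,0,0,0,0,0]]]' | head -2; done; python3 - <<'E'
from h import *
import pickle
S=pickle.load(open('p0.pkl','rb'))[1]['pixels'];b=cap('top','ft.png');B=b['pixels']
for n,(x,y,w) in dict(gauge=(301,284,16),union=(353,289,10),boiler=(326,170,13),boilerR=(362,170,12),axle=(488,190,25),chimney=(143,178,20),pinkA=(438,212,22)).items():
    D=cv2.absdiff(S,B).max(2)[y-w:y+w,x-w:x+w];print(n,D.max(),(D>40).sum())
h=cv2.cvtColor(B,cv2.COLOR_RGB2HSV);m=(h[...,1]<75)
for v in range(150,256,4):
    x=m[v,300:390].astype(int);e=np.flatnonzero(np.diff(np.r_[0,x,0]))+300;print(v,[(int(a),int(c)) for a,c in zip(e[::2],e[1::2])])
k=np.array([np.cos(np.radians(2.7)),np.sin(np.radians(2.7)),0]);o=np.array([.715,-.0352,0]);y=np.array([-k[1],k[0],0])
for n,x,w,t,z in(('large',-.107,.05,.017,.171),('small',-.157,.034,.014,.171)):
    print(n,np.round(proj(b,[o+k*(x+i*t)+y*j*w+[0,0,z] for i in(-1,1) for j in(-1,1)]),1).tolist())
print(r.state()['time'],r.state()['ft_force'])
E
```

```text
time: 19.43
eef_pos: [0.4255, -0.2047, 0.356]
time: 19.85
eef_pos: [0.4244, -0.3648, 0.3558]
gauge 3 0
union 3 0
boiler 5 0
boilerR 4 0
axle 3 0
chimney 3 0
pinkA 3 0
150 [(339, 344)]
154 [(339, 344)]
158 [(339, 344)]
162 [(340, 343)]
166 []
170 [(340, 344)]
174 [(340, 344)]
178 [(340, 344)]
182 [(340, 344)]
186 [(340, 345)]
190 [(340, 345)]
194 [(316, 368)]
198 [(316, 368)]
202 [(316, 368)]
206 [(316, 368)]
210 [(316, 368)]
214 [(341, 345)]
218 [(341, 345)]
222 [(325, 361)]
226 [(324, 360)]
230 [(325, 361)]
234 [(325, 361)]
238 [(341, 346)]
242 [(342, 345)]
246 [(342, 346)]
250 []
254 []
large [[366.6, 207.4], [316.5, 208.5], [366.1, 190.4], [316.2, 191.5]]
small [[359.2, 231.0], [325.1, 231.8], [358.8, 217.0], [324.8, 217.8]]
19.9 [-1.12168174  0.10490938 -1.00699729]
```

Both cans hang level and centred on the rod, with visible gaps from boiler to large can to small can. The boiler and bystanders are unchanged, so I'll hand in.

```bash
python3 -c "
from cell import r
print(r.hand_in())"
```

```text
the job is handed in; nothing more can be done
None
```

Both grey cans now hang by their loops on the long middle hook: the larger next to the boiler, the smaller in front of it. I handed the job in at about 20 s with the arm well clear.

**Last checks:**
- **Top view:** both cans sit centred on the rod, with open rod visible between boiler and large can, between the two cans, and between the small can and the tip.
- **Left in place:** the boiler, gauge, union, axle, chimney and one pink can matched the first top picture. The other pink can was unchanged in the scene view.
- **Stillness:** two scene pictures about 0.5 s apart showed no motion.

**Disagreements:**
- The scene-view check flagged a change at the gauge. The top view shows the gauge unmoved, so this was the hung small can covering it.
- The wrist force peaked at about 45 N when the small can's loop met the rod, under the 120 N limit; I eased off before opening the fingers.
- The 12-picture viewing limit ran out just before I lowered the small can, so its placing and the final checks used pixel measurements only.

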